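Glue the cork sole onto a sanding block

TASK

Set the wooden sanding block squarely in the middle of the black rubber pad of the gluing station, wide face up and its length along the pad, and let go of it; then push the white nozzle cap of the leaning adhesive spray can right down along the can and let it spring back, to spray the block. Then lay the cork sole that has the block's own outline on the block, flush with its edges all round, and let go, leaving the block on the pad and the other loose things on the bench where they are.

Things in the scene. Friction and masses are not known exactly. Their poses are not given: they have to be found in the camera images.
- station: Gluing station, fixed: a plywood board 370 x 130 x 6 mm with a black rubber pad at its far end and an aluminium spray can (45 mm diameter) in a cradle at its robot end. The can leans away from the robot over the pad, 35 degrees from vertical. Origin on the bench right under the pad's centre; x runs along the board from pad to can, z up.
- hoop (a point): Middle of the crossbar of the steel guard hoop (12 mm bar) that stands across the board over the can, 112 mm above the cap's top, so that no gripper can come straight down on the cap. The crossbar runs along the station's y, 257 mm above the bench; its two uprights stand at y = +-58 mm.
- pad (a point): Centre of the upper face of the rubber pad, 10 mm above the bench. The pad is 134 mm (x) by 80 mm (y); axes as the station's.
- cap_top (a point): Centre of the top face of the can's white nozzle cap (28 mm diameter, 15 mm high); moves with the cap. Its z axis points out of the cap along the can's axis (35 degrees from vertical, up and towards the pad); push along -z. In the station's frame it lies at x = 155, y = 0, z = 145 mm when up.
- cap (a joint): Travel of the nozzle cap into the can, m: 0 up, 0.006 right down; sprung, about 2 N to start and 7 N right down.
- block: Sanding block of pale wood, 110 mm (x) by 56 mm (y), 34 mm high: the upper 20 mm is the full 56 mm wide, the lower 14 mm is a foot 46 mm wide, as long. Lies wide face up on the bench. Origin at the centre of its underside, x along its length, z up.
- sole: Cork sole, a rigid plate 110 mm (x) by 56 mm (y), 12 mm thick, the block's own outline, flat on the bench. Origin at the centre of its underside.
- sole_mid (a point): Middle of the cork sole, 6 mm above its underside; axes as the sole's.
- short_cork: Bystander: smaller cork plate 80 x 44 x 12 mm. Origin at the centre of its underside.
- cork_disc: Bystander: round cork disc, 60 mm diameter, 12 mm thick. Origin at the centre of its underside.
- glue_bottle: Bystander: glue bottle 42 mm diameter, 150 mm high, upright, left of the station. Origin at the centre of its underside.
- brush_pot: Bystander: white pot 52 mm diameter, 85 mm high, with brushes up to 166 mm, right of the station. Origin at the centre of its underside.
- hammer: Bystander: hammer lying at the right edge of the work area.
- screwdriver: Bystander: screwdriver lying near the robot on the left.
- wax_tin: Bystander: round tin 64 mm diameter, 45 mm high, at the back left.
Not all that is in view belongs to the job. Leave any purple look-alike of the block alone. What is shaped like the sole but green or red is not meant.

How it is judged:
On the way, in this order (a step that is already met when the one before it is completed fails the run):
1. the sanding block stands squarely in the middle of the pad and is let go (horizontal distance between block and pad below 0.012 m and angle between the x axis of block and the x axis of pad, either way round below 0.15 rad and angle between block's own z axis and vertical below 0.05 rad and height (world z) of block between 0.007 and 0.013 m and contact force between the fingers and block below 0.3 N), for 0.2 s.
2. with the block there and still bare, the nozzle cap is pushed right down (horizontal distance between block and pad below 0.012 m and angle between the x axis of block and the x axis of pad, either way round below 0.15 rad and angle between block's own z axis and vertical below 0.05 rad and height (world z) of block between 0.007 and 0.013 m and value of joint cap above 0.0042 m and horizontal distance between sole_mid and block above 0.06 m), for 0.1 s.
3. the cap is back up and the cork sole lies flush on the block, let go (horizontal distance between block and pad below 0.012 m and angle between the x axis of block and the x axis of pad, either way round below 0.15 rad and angle between block's own z axis and vertical below 0.05 rad and height (world z) of block between 0.007 and 0.013 m and x of sole_mid in the frame of block between -0.004 and 0.004 m and y of sole_mid in the frame of block between -0.004 and 0.004 m and z of sole_mid in the frame of block between 0.037 and 0.043 m and angle between the x axis of sole and the x axis of block, either way round below 0.07 rad and contact force between the fingers and sole below 0.3 N and linear speed of sole below 0.02 m/s and value of joint cap below 0.0015 m), for 0.2 s.
At the end, for the whole second after the job is handed in: The block stands on the pad within 12 mm of its centre and 0.15 rad of its direction, the sole lies flat on it within 4 mm each way and 0.07 rad of its outline, both let go and at rest, and the cap is back up (all of step 3 and contact force between the fingers and block below 0.3 N); the robot touches nothing.
It fails at once if another loose thing on the bench is shifted by more than 20 mm (distance of any of short_cork, cork_disc, glue_bottle, brush_pot, hammer, screwdriver, wax_tin from where it was at the start of the episode above 0.02 m).
It also fails if it takes over 67 s, if anything falls off the work surface, if the arm or the gripper's body presses on something with over 40 N, if the wrist force passes 120 N, or if a joint passes its speed limit or range.

ROBOT

A 6-joint arm with a two-finger parallel gripper is mounted at the origin on the work surface. World frame = base frame: x ahead of the robot, y to its left, z up, the work surface at z = 0. Lengths are in m, angles in rad, forces in N, time in s.
With the tool pointing down it reaches from about 0.35 to 0.975 m from the base axis. Payload 4.9 kg.
Tool frame: the origin (TCP) lies at the very end of the fingers, on their centre line; the grasp point (between the pads) lies ctrl.hold_point_z behind it (ctrl.hold_point_z is the distance from the TCP to the grasp point, in m); z points along the fingers, y is the line along which they close (so a half turn about z gives the same grasp; the last joint's range is limited). The gripper opens to 85 mm and grips with 20 to 120 N. Pads are 22 mm wide; open, the fingers measure 114 mm over their backs; the gripper's body (76 mm by 85 mm) begins 54 mm behind the grasp point. The pads swing forward as they close: fully open they stand 13 mm farther back than shut.
Start: joints at [-1.273, 0.053, 1.613, -0, 1.476, -0.119], TCP at [0.253, -0.571, 0.231] pointing down, gripper open.
Joint ranges: [-3.01, 3.01], [-1.01, 2.22], [0.06, 2.58], [-1.02, 4.17], [0.09, 2.62], [-3.14, 3.14]. Speed limits (rad/s): [2.57, 2.57, 3.14, 3.14, 3.14, 3.14].

INTERFACE

Orientations are given as a rotation vector (axis times angle).
In Python, from station import ctrl gives the robot as it stands. The module is installed in compiled form; this text tells all that it offers.
- The arm moves only by the tool jog_arm, never from a script. Its argument "deltas" is a list of rows, each a list of 3 entries, a list of its own where there are three numbers: the closure, from -1 (fully open) to 1 (shut), then the shift along the world's x, y, z scaled (see below), then the turn, a rotation vector about the world's x, y, z scaled (see below). A call has 1 to 12 rows; each row is the pose to reach, as a shift and turn from the pose commanded when the call began, turning the shorter way round; what a row does not reach only later rows make up. The controller multiplies each number of a shift by 0.4 m and each number of a turn by 180 degrees. A row lasts 1/12 s, in which the tool goes at most 41.7 mm and 7.16 degrees, less where a joint would pass 70% of its speed; a pose out of reach is approached as far as the arm can. A call with a number of a shift or a turn outside -1 to 1 is refused whole. A call with a gripper value outside its range is refused whole. The fingers move at their own pace and stop on an object; "squeeze" is the grip in N (left out, the last holds). Time passes only in rows, so rows that repeat a pose let the fingers close. It gives the time, the measured TCP pose, the force, the opening and the grip force at its end, in the units of the state.
- ctrl.get_obs(): the state, without advancing time (a new reading comes with each control period).
- ctrl.get_image(name): name is "side" or "top" or "wrist"; returns the picture (384x512x3 uint8, red, green, blue); there is no depth.
- ctrl.get_calibration(name): a dict with "K" (3x3 intrinsics, pixels), "extrinsics" (4x4, takes a point from world to camera coordinates). Camera axes: x right, y down, z forward; pixel columns grow to the right and rows downward; lengths in m; the calibration is good to about 2 mm. A picture is of the moment at which its call begins: read the wrist's pose just before it. get_calibration takes no time and is no camera call; for the wrist camera it gives the pose at the moment of the call.
- ctrl.finish_job(): hands the job in; it is judged then, once.
The state is a dict: "t": time; "q": joint angles; "dq": joint speeds; "effort": joint torques, N m; "tool_pos": TCP position; "tool_rot": TCP orientation; "contact_force": force on the tool from outside, world axes, zero at the start; "wrist_torque": the same for the moment, N m; "opening": finger opening in m; "grip_force": force on a finger pad.
Only numpy, scipy, OpenCV 4.12 (cv2) and the standard library are available. Lean on these libraries where they do the work, as an engineer would, in place of code of your own. Each camera call takes 0.05 s, during which the arm holds its last target. There are 200 camera calls.

## Working session

There is one attempt and no reset: what is moved stays moved. The work goes in short steps, Python scripts to look and compute and a tool call to move; the robot and the scene stay as the last step left them, time stands still between calls to the robot, and variables do not carry over. Pictures are saved under pics/ and viewed, at most 10 in all, crops included, and the job is handed in when it is done.

Besides the shell and the picture viewer there is one more tool, called after ">>>" as name(argument=value, ...), one argument or row to a line, values as JSON. jog_arm: Moves the arm, as the interface text tells. Its arguments: {"type":"object","properties":{"deltas":{"type":"array","items":{"type":"array"}},"squeeze":{"type":"number"}},"required":["deltas"]}

```bash
mkdir -p pics; python3 - <<'E'
from station import ctrl
import cv2,numpy as np
o=ctrl.get_obs();print({k:np.round(v,3) for k,v in o.items()},ctrl.hold_point_z)
for n in("top","side"):
    im=ctrl.get_image(n);cv2.imwrite(f"pics/{n}0.png",im[:,:,::-1]);c=ctrl.get_calibration(n);print(n,np.round(c["K"],1).tolist(),np.round(c["extrinsics"],3).tolist())
E
```

```text
{'t': np.float64(0.0), 'q': array([-1.273,  0.053,  1.614, -0.   ,  1.476, -0.119]), 'dq': array([ 0.002,  0.   ,  0.003,  0.001, -0.   , -0.001]), 'effort': array([-0.0000e+00, -3.9368e+01, -3.7018e+01, -0.0000e+00,  7.0000e-03,
       -0.0000e+00]), 'tool_pos': array([ 0.253, -0.571,  0.23 ]), 'tool_rot': array([-3.072, -0.65 ,  0.   ]), 'contact_force': array([-0.268,  0.402, -0.417]), 'wrist_torque': array([0.008, 0.045, 0.01 ]), 'grip_force': np.float64(0.0), 'opening': np.float64(0.086)} 0.0187
top [[395.1, 0.0, 253.8], [0.0, 395.1, 190.6], [0.0, 0.0, 1.0]] [[-0.005, -1.0, -0.006, 0.006], [-0.995, 0.005, -0.097, 0.498], [0.097, 0.006, -0.995, 1.622], [0.0, 0.0, 0.0, 1.0]]
side [[408.5, 0.0, 261.3], [0.0, 408.5, 190.7], [0.0, 0.0, 1.0]] [[-0.993, -0.118, -0.001, 0.484], [-0.088, 0.751, -0.655, 0.139], [0.078, -0.65, -0.756, 1.528], [0.0, 0.0, 0.0, 1.0]]
```

View pics/top0.png

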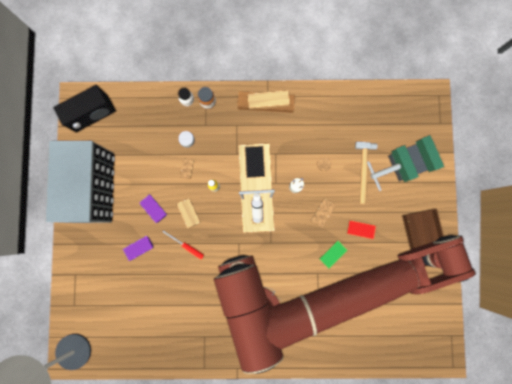

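View pics/side0.png

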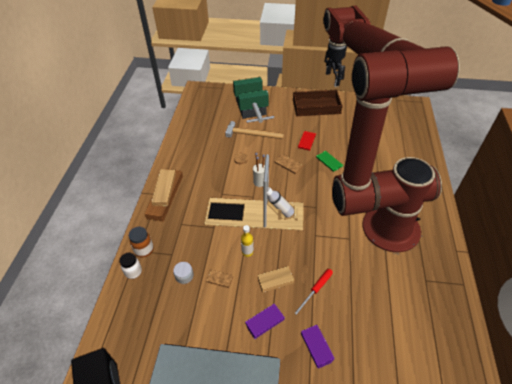

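Candidates in the top view:
- Block: pale wood at (188,213). Not it: the purples at (153,208) and (138,248), and the pale wood piece at (268,100) at the back.
- Sole: cork at (323,212), (324,163) or (187,169). Not it: red at (361,229) and green at (333,255).

I'll check these in a close crop.

```bash
python3 - <<'E'
import cv2,numpy as np
im=cv2.imread("pics/top0.png")
a=im[145:235,165:235];b=im[145:235,295:365];c=im[140:235,225:295][:90]
m=cv2.resize(np.hstack([a,c,b]),None,fx=3.8,fy=3.8,interpolation=cv2.INTER_CUBIC)
s=cv2.imread("pics/side0.png")[140:320,200:310]
s=cv2.imread("pics/side0.png")[140:300,190:340]
s=cv2.resize(s,None,fx=1.6,fy=1.6,interpolation=cv2.INTER_CUBIC)
p=np.zeros((s.shape[0],m.shape[1],3),np.uint8);p[:,:s.shape[1]]=s
cv2.imwrite("pics/crop.png",np.vstack([m,p]))
E
```

```text
(no output)
```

View pics/crop.png

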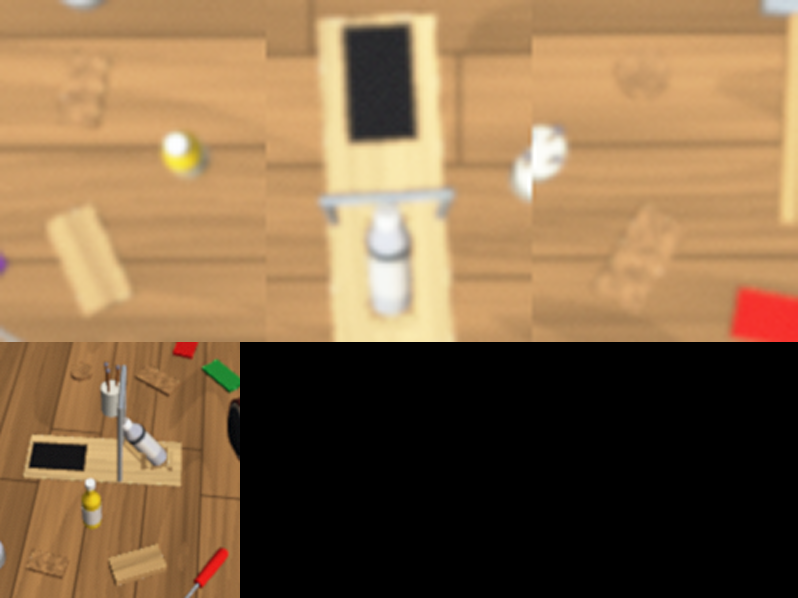

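The crop confirms it. The block is the pale wood at (188,213), and the sole is the larger cork plate at (323,212). The short cork is at (187,169) and the disc at (324,163). The pad is at (255,162). Next, coarse poses.

```bash
cat > h.py <<'E'
import numpy as np,cv2
from scipy.spatial.transform import Rotation as R
from station import ctrl
def unproj(uv,K,E,z):
    uv=np.atleast_2d(uv).astype(float)
    d=np.c_[(uv[:,0]-K[0,2])/K[0,0],(uv[:,1]-K[1,2])/K[1,1],np.ones(len(uv))]@E[:3,:3]
    c=-E[:3,:3].T@E[:3,3]
    return (c+d*((z-c[2])/d[:,2])[:,None])[:,:2]
def rect(p):
    r=cv2.minAreaRect((p*1000).astype(np.float32));b=cv2.boxPoints(r)/1000
    e=[b[1]-b[0],b[2]-b[1]];l=max(e,key=np.linalg.norm)
    return b.mean(0),(np.degrees(np.arctan2(l[1],l[0]))+90)%180-90,sorted(np.linalg.norm(e,axis=1))
def proj(P,K,E):
    q=np.atleast_2d(P)@E[:3,:3].T+E[:3,3];q=q@K.T;return q[:,:2]/q[:,2:]
E
python3 - <<'E'
from h import *
c=ctrl.get_calibration("top");K,E=c["K"],c["extrinsics"]
f=lambda pts,ox,oy,sx:np.array([[ (x-sx)/3.8+ox-.37,y/3.8+oy-.37] for x,y in pts])
for n,p,z in(("block",f([(47,222),(93,205),(131,295),(85,316)],165,145,0),.034),("sole",f([(650,203),(683,228),(632,311),(597,283)],295,145,532),.012),("pad",f([(343,28),(410,23),(416,136),(350,142)],225,140,266),.01)):
    print(n,rect(unproj(p,K,E,z)))
w=ctrl.get_calibration("wrist");E=w["extrinsics"];o=ctrl.get_obs()
Rt=R.from_rotvec(o["tool_rot"]).as_matrix();cam=-E[:3,:3].T@E[:3,3]
print("K",w["K"].round(1).tolist(),"cam in tool",Rt.T@(cam-o["tool_pos"]),(Rt.T@E[:3,:3].T).round(3).tolist(), "yaw y axis",Rt[:,1])
E
```

```text
block (array([0.40617716, 0.2749482 ], dtype=float32), np.float32(22.65126), [np.float32(0.054379176), np.float32(0.11053826)])
sole (array([ 0.40677825, -0.2858187 ], dtype=float32), np.float32(-34.393623), [np.float32(0.048449785), np.float32(0.11026409)])
pad (array([ 6.237453e-01, -4.962040e-04], dtype=float32), np.float32(3.3152618), [np.float32(0.075117655), np.float32(0.12963746)])
K [[336.4, 0.0, 261.6], [0.0, 336.4, 190.7], [0.0, 0.0, 1.0]] cam in tool [ 0.07947259 -0.00036802 -0.14143649] [[-0.0, -0.95, -0.311], [1.0, -0.001, 0.001], [-0.001, -0.311, 0.95]] yaw y axis [ 0.40483727 -0.91438678 -0.00189607]
```

>>> jog_arm(
  deltas=[
    [-1,[0.39,0.71,0.05],[0,0,0]],
    [-1,[0.39,0.71,0.05],[0,0,0]],
    [-1,[0.39,0.71,0.05],[0,0,0]],
    [-1,[0.39,0.71,0.05],[0,0,0]],
    [-1,[0.39,0.71,0.05],[0,0,0]],
    [-1,[0.39,0.71,0.05],[0,0,0]],
    [-1,[0.39,0.71,0.05],[0,0,0]],
    [-1,[0.39,0.71,0.05],[0,0,0]],
    [-1,[0.39,0.71,0.05],[0,0,0]],
    [-1,[0.39,0.71,0.05],[0,0,0]],
    [-1,[0.39,0.71,0.05],[0,0,0]],
    [-1,[0.39,0.71,0.05],[0,0,0]],
  ],
)

```text
t: 1.1
tool_pos: [0.4085, -0.2882, 0.2509]
tool_rot: [-3.074, -0.648, 0.001]
contact_force: [-0.6, -0.1, -0.4]
opening: 0.0852
grip_force: 0.0
```

```bash
cat >> h.py <<'E'
def snap(n,name="wrist"):
    c=ctrl.get_calibration(name);im=ctrl.get_image(name);np.savez(f"pics/{n}.npz",K=c["K"],E=c["extrinsics"]);cv2.imwrite(f"pics/{n}.png",im[:,:,::-1])
    o=ctrl.get_obs();print(round(float(o["t"]),2),o["tool_pos"].round(4),o["tool_rot"].round(4));return im
E
python3 -c "
from h import *
snap('w_sole')"
```

```text
1.15 [ 0.4084 -0.2884  0.2509] [-3.0737e+00 -6.4710e-01  1.0000e-03]
```

View pics/w_sole.png

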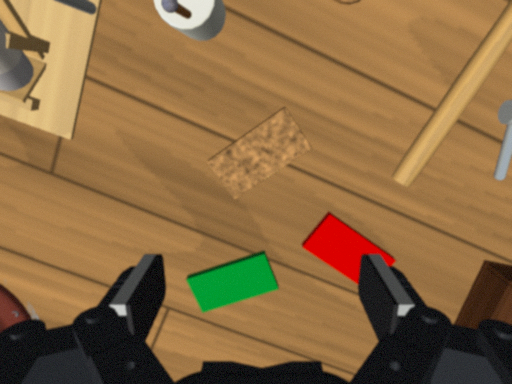

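The wrist view shows the cork plate with corners near (284,108), (311,150), (238,197) and (208,160). Green is at (232,282) and red at (348,245).

```bash
cat >> h.py <<'E'
def load(n):
    c=np.load(f"pics/{n}.npz");return cv2.imread(f"pics/{n}.png"),c["K"],c["E"]
from scipy.optimize import differential_evolution
def fit(n,xy,yaw,L,W,z,dx=.012,dyaw=10,blur=1.0,inner=.0035):
    # rectangle of known size at height z: maximise colour step across its outline
    im,K,E=load(n);lab=cv2.GaussianBlur(cv2.cvtColor(im,cv2.COLOR_BGR2LAB).astype(np.float32),(0,0),blur)
    t=np.linspace(-.46,.46,40);o=np.ones(40)
    def ring(l,w): return np.r_[np.c_[t*l,o*w/2],np.c_[t*l,-o*w/2],np.c_[o*l/2,t*w],np.c_[-o*l/2,t*w]]
    I,O=ring(L-2*inner,W-2*inner),ring(L+2*inner,W+2*inner)
    def samp(P,v):
        a=np.radians(v[2]);Q=P@np.array([[np.cos(a),np.sin(a)],[-np.sin(a),np.cos(a)]])+v[:2]
        u=proj(np.c_[Q,np.full(len(Q),z)],K,E).astype(np.float32)
        return cv2.remap(lab,u[:,:1],u[:,1:],cv2.INTER_LINEAR)[:,0]
    def cost(v):
        d=(samp(I,v)-samp(O,v)).reshape(4,40,3)
        return -np.linalg.norm(d.mean(1),axis=1).sum()
    r=differential_evolution(cost,[(xy[0]-dx,xy[0]+dx),(xy[1]-dx,xy[1]+dx),(yaw-dyaw,yaw+dyaw)],seed=0,popsize=25)
    return r.x,r.fun
E
python3 - <<'E'
from h import *
im,K,E=load("w_sole")
c=rect(unproj([(284,108),(311,150),(238,197),(208,160)],K,E,.012));print(c)
for i in(.003,.005): print(fit("w_sole",c[0],float(c[1]),.11,.056,.012,inner=i))
E
```

```text
(array([ 0.40563893, -0.28631318], dtype=float32), np.float32(-32.165703), [np.float32(0.056622807), np.float32(0.1046779)])
(array([  0.40352127,  -0.28679329, -31.10621889]), np.float32(-58.76126))
(array([  0.40432609,  -0.28943267, -31.15026139]), np.float32(-64.44536))
```

>>> jog_arm(
  deltas=[
    [-1,[0,0,0.3],[0,0,0]],
    [-1,[0.1,0.1,0.3],[0,0,0]],
    [-1,[0.3,0.7,0.3],[0,0,0]],
    [-1,[0.3,0.7,0.3],[0,0,0]],
    [-1,[0.3,0.7,0.3],[0,0,0]],
    [-1,[0.3,0.7,0.3],[0,0,0]],
    [-1,[0.3,0.7,0.3],[0,0,0]],
    [-1,[0.3,0.7,0.3],[0,0,0]],
    [-1,[0.3,0.7,0.3],[0,0,0]],
    [-1,[0.3,0.7,0.3],[0,0,0]],
    [-1,[0.3,0.7,0.3],[0,0,0]],
    [-1,[0.3,0.7,0.3],[0,0,0]],
  ],
)

```text
t: 2.15
tool_pos: [0.529, -0.0086, 0.3708]
tool_rot: [3.074, 0.648, -0.002]
contact_force: [0.5, -0.6, 0.0]
opening: 0.085
grip_force: 0.0
```

```bash
python3 -c "
from h import *
snap('w_pad')
for i in(.003,.005): print(fit('w_pad',(.624,0),3.3,.134,.08,.01,inner=i))"
```

```text
2.2 [ 0.5288 -0.0089  0.3707] [ 3.0743e+00  6.4660e-01 -1.8000e-03]
(array([ 6.23871602e-01, -5.24530414e-04,  2.74358563e+00]), np.float32(-556.58704))
(array([ 6.23461583e-01, -5.33871193e-04,  2.69647860e+00]), np.float64(-653.5780639648438))
```

View pics/w_pad.png

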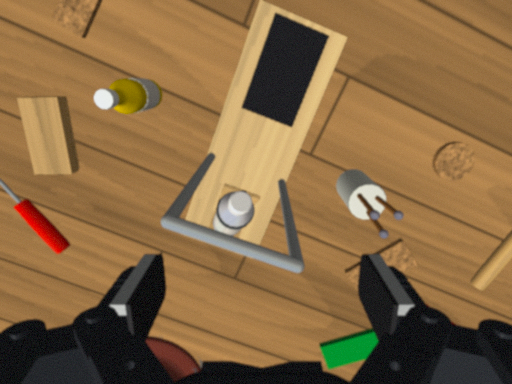

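The pad is at (285,70) in this view and fits to about (0.6237, -0.0005), yaw 2.7°. The cap is at (240,202) and the hoop bar runs from (165,222) to (300,265). The block is at (48,135).

>>> jog_arm(
  deltas=[
    [-1,[-0.12,0.3,0],[0,0,0]],
    [-1,[-0.12,0.3,0],[0,0,0]],
    [-1,[-0.12,0.3,0],[0,0,0]],
    [-1,[-0.31,0.71,-0.3],[0,0,0]],
    [-1,[-0.31,0.71,-0.3],[0,0,0]],
    [-1,[-0.31,0.71,-0.3],[0,0,0]],
    [-1,[-0.31,0.71,-0.3],[0,0,0]],
    [-1,[-0.31,0.71,-0.3],[0,0,0]],
    [-1,[-0.31,0.71,-0.3],[0,0,0]],
    [-1,[-0.31,0.71,-0.3],[0,0,0]],
    [-1,[-0.31,0.71,-0.3],[0,0,0]],
    [-1,[-0.31,0.71,-0.3],[0,0,0]],
  ],
)

```text
t: 3.2
tool_pos: [0.4065, 0.2752, 0.2528]
tool_rot: [3.074, 0.646, 0.004]
contact_force: [0.1, -0.5, -0.9]
opening: 0.0853
grip_force: 0.0
```

```bash
python3 -c "
from h import *
snap('w_block')
for i in(.003,.005): print(fit('w_block',(.406,.275),22.6,.11,.056,.034,inner=i))
c=ctrl.get_obs();print(R.from_rotvec(c['tool_rot']).as_matrix().round(4),c['q'].round(3))
im,K,E=load('w_block');print(proj([[.406,.275,.034]],K,E))
"
```

```text
3.25 [0.4067 0.2753 0.253 ] [-3.0744 -0.6457 -0.0043]
(array([ 0.40612507,  0.27514587, 24.17127544]), np.float64(-177.7454833984375))
(array([ 0.40405977,  0.27462388, 23.67662939]), np.float64(-179.33688354492188))
[[ 9.155e-01  4.023e-01  2.700e-03]
 [ 4.023e-01 -9.155e-01  7.000e-04]
 [ 2.700e-03  4.000e-04 -1.000e+00]] [ 4.440e-01 -2.900e-01  1.891e+00 -1.000e-03  1.538e+00  1.601e+00]
[[261.54879114 158.32310469]]
```

View pics/w_block.png

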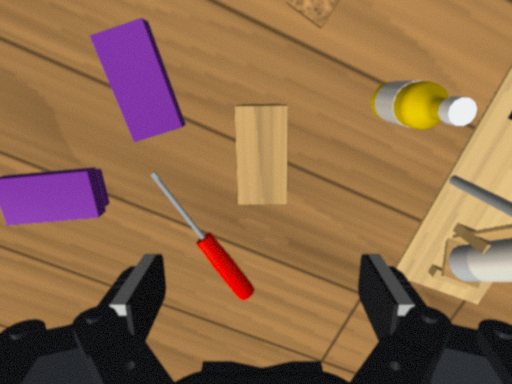

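The block is centred near (261,154) with corners (236,105), (287,105), (287,204) and (238,204), already aligned with the tool. The purples are off to the left.

```bash
python3 -c "
from h import *
im,K,E=load('w_block')
p=unproj([(235.5,105),(287.5,105),(287.5,204),(237.5,204)],K,E,.034);print(rect(p),p)
for b in(.7,1.5):
  for i in(.002,.003,.004): print(b,i,fit('w_block',(.406,.275),23,.11,.056,.034,blur=b,inner=i))
"
```

```text
(array([0.4080208, 0.2746687], dtype=float32), np.float32(23.694221), [np.float32(0.05704884), np.float32(0.10969746)]) [[0.44687608 0.32256051]
 [0.46863648 0.27303311]
 [0.36925829 0.2265075 ]
 [0.34633291 0.27874736]]
0.7 0.002 (array([ 0.40646278,  0.2755145 , 24.29399475]), np.float64(-171.916748046875))
0.7 0.003 (array([ 0.40594955,  0.27515916, 24.09532826]), np.float64(-184.7798614501953))
0.7 0.004 (array([ 0.40533257,  0.27422078, 23.68540555]), np.float64(-185.13180541992188))
1.5 0.002 (array([ 0.40644156,  0.27540141, 24.21772299]), np.float64(-133.4023895263672))
1.5 0.003 (array([ 0.40643337,  0.27544526, 24.12905577]), np.float64(-162.2410125732422))
1.5 0.004 (array([ 0.4060142 ,  0.27521739, 24.06881228]), np.float64(-172.49765014648438))
```

>>> jog_arm(
  squeeze=40,
  deltas=[
    [-1,[0,0,-0.1],[0,0,0]],
    [-1,[0,0,-0.2],[0,0,0]],
    [-1,[0,0,-0.3],[0,0,0]],
    [-1,[0,0,-0.4],[0,0,0]],
    [-1,[0,0,-0.5],[0,0,0]],
    [-1,[0,0,-0.56],[0,0,0]],
    [-1,[0,0,-0.6],[0,0,0]],
    [-1,[0,0,-0.617],[0,0,0]],
    [-1,[0,0,-0.617],[0,0,0]],
    [1,[0,0,-0.617],[0,0,0]],
    [1,[0,0,-0.617],[0,0,0]],
    [1,[0,0,-0.617],[0,0,0]],
  ],
)

```text
t: 4.25
tool_pos: [0.4072, 0.2772, 0.007]
tool_rot: [-3.073, -0.65, -0.007]
contact_force: [-0.0, -0.7, -2.2]
opening: 0.0552
grip_force: 43.4
```

>>> jog_arm(
  deltas=[
    [1,[0,0,0],[0,0,0]],
    [1,[0,0,0],[0,0,0]],
    [1,[0,0,0],[0,0,0]],
    [1,[0,0,0],[0,0,0]],
    [1,[0,0,0.1],[0,0,0]],
    [1,[0,0,0.2],[0,0,0]],
    [1,[0,0,0.3],[0,0,0]],
    [1,[0,0,0.4],[0,0,0]],
    [1,[0,0,0.5],[0,0,0]],
    [1,[0,0,0.6],[0,0,0]],
    [1,[0,0,0.6],[0,0,0]],
    [1,[0,0,0.6],[0,0,0]],
  ],
)

```text
t: 5.25
tool_pos: [0.4063, 0.2773, 0.2483]
tool_rot: [-3.072, -0.65, -0.011]
contact_force: [-0.3, -0.7, -2.9]
opening: 0.0553
grip_force: 44.4
```

```bash
python3 -c "
from h import *
snap('w_held')
c=ctrl.get_obs();print(R.from_rotvec(c['tool_rot']).as_matrix().round(4),c['opening'],c['grip_force'],c['contact_force'])
"
```

```text
5.3 [0.405  0.2767 0.2452] [-3.0731e+00 -6.5010e-01 -2.6000e-03]
[[ 9.143e-01  4.050e-01  1.500e-03]
 [ 4.050e-01 -9.143e-01  8.000e-04]
 [ 1.700e-03 -2.000e-04 -1.000e+00]] 0.05522005902801254 44.36186671257019 [-0.14162231 -0.17290498 -3.17142545]
```

View pics/w_held.png

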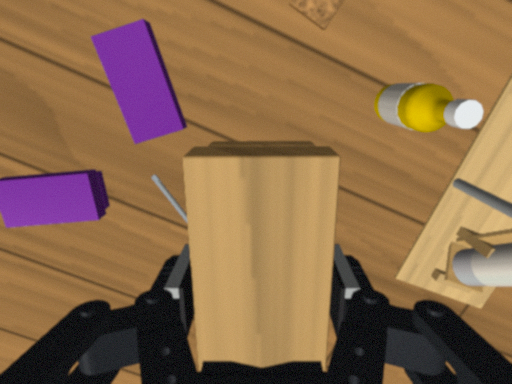

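The block is held squarely between the fingers. Its top face spans (188,155) to (335,365).

>>> jog_arm(
  deltas=[
    [1,[0.547,-0.693,0],[0,0,-0.118]],
    [1,[0.547,-0.693,0],[0,0,-0.118]],
    [1,[0.547,-0.693,0],[0,0,-0.118]],
    [1,[0.547,-0.693,0],[0,0,-0.118]],
    [1,[0.547,-0.693,0],[0,0,-0.118]],
    [1,[0.547,-0.693,0],[0,0,-0.118]],
    [1,[0.547,-0.693,0],[0,0,-0.118]],
    [1,[0.547,-0.693,0],[0,0,-0.118]],
    [1,[0.547,-0.693,0],[0,0,-0.118]],
    [1,[0.547,-0.693,-0.15],[0,0,-0.118]],
    [1,[0.547,-0.693,-0.25],[0,0,-0.118]],
    [1,[0.547,-0.693,-0.25],[0,0,-0.118]],
  ],
)

```text
t: 6.3
tool_pos: [0.6185, -0.0007, 0.1344]
tool_rot: [-3.138, -0.07, 0.023]
contact_force: [-0.9, -0.1, -4.2]
opening: 0.0553
grip_force: 44.2
```

>>> jog_arm(
  deltas=[
    [1,[0,0,-0.05],[0,0,0]],
    [1,[0,0,-0.05],[0,0,0]],
    [1,[0,0,-0.05],[0,0,0]],
  ],
)

```text
t: 6.55
tool_pos: [0.6211, -0.0003, 0.1205]
tool_rot: [-3.14, -0.072, 0.012]
contact_force: [-0.9, 1.0, -1.3]
opening: 0.055
grip_force: 44.2
```

```bash
python3 -c "
from h import *
c=ctrl.get_obs();M=R.from_rotvec(c['tool_rot']).as_matrix();print(c['tool_pos'],np.degrees(np.arctan2(M[1,0],M[0,0])),M[2,:2],c['contact_force'])
"
```

```text
[ 6.21133575e-01 -3.12535274e-04  1.20547238e-01] 2.641083335333624 [-0.00739268 -0.00133032] [-0.8786743   0.9532913  -1.27301217]
```

>>> jog_arm(
  deltas=[
    [1,[0.005,0,-0.08],[0,0,0]],
    [1,[0.005,0,-0.14],[0,0,0]],
    [1,[0.005,0,-0.19],[0,0,0]],
    [1,[0.005,0,-0.22],[0,0,0]],
    [1,[0.005,0,-0.24],[0,0,0]],
    [1,[0.005,0,-0.25],[0,0,0]],
    [1,[0.005,0,-0.25],[0,0,0]],
    [1,[0.005,0,-0.25],[0,0,0]],
    [1,[0.005,0,-0.25],[0,0,0]],
  ],
)

```text
t: 7.3
tool_pos: [0.6271, -0.0008, 0.0263]
tool_rot: [3.14, 0.072, 0.004]
contact_force: [0.6, 0.4, -1.5]
opening: 0.0555
grip_force: 44.3
```

>>> jog_arm(
  deltas=[
    [1,[-0.008,0,-0.01],[0,0,0]],
    [1,[-0.008,0,-0.016],[0,0,0]],
    [1,[-0.008,0,-0.021],[0,0,0]],
    [1,[-0.008,0,-0.021],[0,0,0]],
    [1,[-0.008,0,-0.021],[0,0,0]],
  ],
)

```text
t: 7.72
tool_pos: [0.6229, -0.0007, 0.0169]
tool_rot: [3.141, 0.072, 0.001]
contact_force: [-2.9, 0.8, 4.4]
opening: 0.0553
grip_force: 45.0
```

>>> jog_arm(
  deltas=[
    [-1,[0,0,0],[0,0,0]],
    [-1,[0,0,0],[0,0,0]],
    [-1,[0,0,0],[0,0,0]],
    [-1,[0,0,0],[0,0,0]],
    [-1,[0,0,0.1],[0,0,0]],
    [-1,[0,0,0.2],[0,0,0]],
    [-1,[0,0,0.3],[0,0,0]],
    [-1,[0,0,0.4],[0,0,0]],
    [-1,[0,0,0.5],[0,0,0]],
    [-1,[0,0,0.55],[0,0,0]],
    [-1,[0,0,0.55],[0,0,0]],
    [-1,[0,0,0.55],[0,0,0]],
  ],
)

```text
t: 8.72
tool_pos: [0.6236, -0.0008, 0.2382]
tool_rot: [3.14, 0.072, 0.006]
contact_force: [0.6, -0.8, -0.2]
opening: 0.0854
grip_force: 0.0
```

```bash
python3 -c "
from h import *
snap('w_placed')
for i in(.003,.004): print(fit('w_placed',(.623,0),2.7,.11,.056,.044,inner=i), fit('w_placed',(.623,0),2.7,.134,.08,.01,inner=i))
"
```

```text
8.77 [ 0.6224 -0.0007  0.2356] [-3.1407e+00 -7.2400e-02  5.0000e-04]
(array([ 6.23515233e-01, -6.17740115e-04,  2.63077774e+00]), np.float32(-428.93567)) (array([ 6.23585915e-01, -5.07925512e-04,  2.77276555e+00]), np.float64(-483.7564697265625))
(array([ 6.23669527e-01, -8.49138753e-04,  2.68297750e+00]), np.float64(-443.6499328613281)) (array([ 6.23698165e-01, -4.85590084e-04,  2.56520831e+00]), np.float64(-515.7098999023438))
```

View pics/w_placed.png

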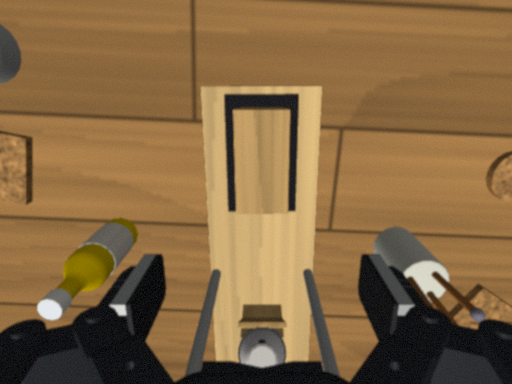

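The block sits centred on the pad at (262,160), within about 1 mm and 0.1°. Next I'll close the fingers, tilt 35° and go to a point 60 mm out along the cap axis.

>>> jog_arm(
  deltas=[
    [1,[0,0,0],[-0.009,0.194,0]],
    [1,[0,0,0],[-0.009,0.194,0]],
    [1,[0,0,0],[-0.009,0.194,0]],
    [1,[0,0,0],[-0.009,0.194,0]],
    [1,[0,0,0],[-0.009,0.194,0]],
    [1,[0,0,0],[-0.009,0.194,0]],
    [1,[-0.1,-0.004,-0.03],[-0.009,0.194,0]],
    [1,[-0.2,-0.008,-0.07],[-0.009,0.194,0]],
    [1,[-0.298,-0.013,-0.104],[-0.009,0.194,0]],
    [1,[-0.298,-0.013,-0.104],[-0.009,0.194,0]],
    [1,[-0.298,-0.013,-0.104],[-0.009,0.194,0]],
    [1,[-0.298,-0.013,-0.104],[-0.009,0.194,0]],
  ],
)

```text
t: 9.77
tool_pos: [0.503, -0.0059, 0.1943]
tool_rot: [2.983, 0.069, -0.938]
contact_force: [0.3, 0.0, 0.2]
opening: 0.0002
grip_force: 0.0
```

```bash
cat > cap.py <<'E'
from h import *
y=np.radians(182.66);cap=np.array([.6236+.155*np.cos(y),-.0006+.155*np.sin(y),.145]);a=np.array([-np.cos(y)*np.sin(np.radians(35)),-np.sin(y)*np.sin(np.radians(35)),np.cos(np.radians(35))])
c=ctrl.get_obs();M=R.from_rotvec(c['tool_rot']).as_matrix();p=c['tool_pos']
d=p-cap;print(c['t'],p,"cap",cap,"along",d@a,"lateral",d-a*(d@a),"axis",a,M[:,2],"F",c['contact_force'],c['opening'])
print("to cap, scaled",-d/.4,"per -10mm",-a*.01/.4)
E
python3 cap.py; python3 -c "
from h import *
snap('w_cap');snap('s_cap','side')
a=cv2.imread('pics/w_cap.png');b=cv2.imread('pics/s_cap.png')[120:270,180:380]
b=cv2.resize(b,(400,300),interpolation=cv2.INTER_CUBIC);a=cv2.resize(a,(400,300));cv2.imwrite('pics/cc.png',np.hstack([a,b]))"
```

```text
9.7667 [ 0.50295328 -0.00585     0.1943474 ] cap [ 0.46876701 -0.00779341  0.145     ] along 0.060062069905257975 lateral [-0.00022679  0.00034461  0.00014743] axis [0.57295842 0.02661916 0.81915204] [-0.57144405 -0.02643146 -0.82021527] F [0.28181433 0.00714791 0.18425294] 0.00018698023743133962
to cap, scaled [-0.08546569 -0.00485852 -0.1233685 ] per -10mm [-0.01432396 -0.00066548 -0.0204788 ]
9.82 [ 0.5044 -0.006   0.1955] [ 2.9839  0.0686 -0.9338]
9.87 [ 0.5052 -0.0061  0.196 ] [ 2.9841  0.0685 -0.9323]
```

View pics/cc.png

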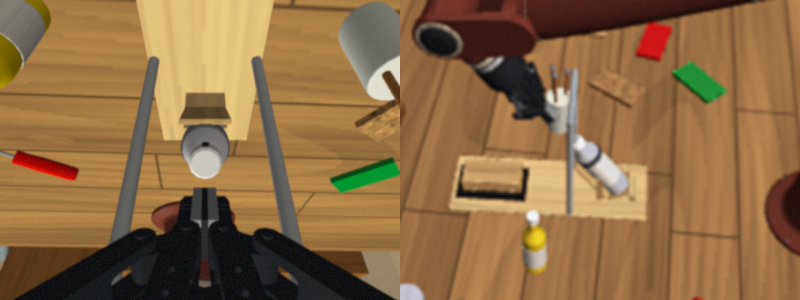

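The left panel shows the shut fingertips at (205,190) in line with the white cap at (206,160), between the hoop uprights. I'll press in slow steps.

>>> jog_arm(
  deltas=[
    [1,[-0.036,-0.002,-0.051],[0,0,0]],
    [1,[-0.064,-0.003,-0.092],[0,0,0]],
    [1,[-0.079,-0.004,-0.113],[0,0,0]],
    [1,[-0.086,-0.004,-0.123],[0,0,0]],
    [1,[-0.092,-0.004,-0.131],[0,0,0]],
    [1,[-0.092,-0.004,-0.131],[0,0,0]],
    [1,[-0.092,-0.004,-0.131],[0,0,0]],
  ],
)

```text
t: 10.45
tool_pos: [0.4684, -0.0076, 0.1437]
tool_rot: [2.984, 0.069, -0.933]
contact_force: [1.9, -0.6, 1.7]
opening: 0.0001
grip_force: 1.7
```

```bash
python3 cap.py
```

```text
10.45 [ 0.46844494 -0.00759502  0.14366109] cap [ 0.46876701 -0.00779341  0.145     ] along -0.0012760231533446706 lateral [ 0.00040903  0.00023235 -0.00029365] axis [0.57295842 0.02661916 0.81915204] [-0.56919299 -0.02676441 -0.82176822] F [ 1.89274992 -0.58867564  1.66613472] 0.0001201381376067186
to cap, scaled [ 0.00080518 -0.00049597  0.00334727] per -10mm [-0.01432396 -0.00066548 -0.0204788 ]
```

>>> jog_arm(
  deltas=[
    [1,[-0.0043,0,-0.0061],[0,0,0]],
    [1,[-0.0079,0,-0.0113],[0,0,0]],
    [1,[-0.0079,0,-0.0113],[0,0,0]],
    [1,[-0.0079,0,-0.0113],[0,0,0]],
    [1,[-0.0079,0,-0.0113],[0,0,0]],
  ],
)

```text
t: 10.87
tool_pos: [0.466, -0.0077, 0.1401]
tool_rot: [2.985, 0.068, -0.93]
contact_force: [7.5, 1.3, 9.1]
opening: -0.0002
grip_force: 5.7
```

```bash
python3 cap.py
```

```text
10.8667 [ 0.46598059 -0.00768613  0.14008937] cap [ 0.46876701 -0.00779341  0.145     ] along -0.005616197354845256 lateral [ 0.00043143  0.00025677 -0.00031011] axis [0.57295842 0.02661916 0.81915204] [-0.56728714 -0.0271393  -0.82307275] F [7.47414037 1.29400079 9.13610042] -0.00022506060202999665
to cap, scaled [ 0.00696604 -0.00026819  0.01227658] per -10mm [-0.01432396 -0.00066548 -0.0204788 ]
```

About 12 N, so the cap is bottomed out. I'll give it a little more and hold, then retreat along the axis.

>>> jog_arm(
  deltas=[
    [1,[-0.002,0,-0.003],[0,0,0]],
    [1,[-0.002,0,-0.003],[0,0,0]],
    [1,[-0.002,0,-0.003],[0,0,0]],
    [1,[0.02,0.001,0.029],[0,0,0]],
    [1,[0.06,0.003,0.085],[0,0,0]],
    [1,[0.1,0.005,0.143],[0,0,0]],
    [1,[0.2,0.008,0.22],[0,0,0]],
    [1,[0.3,0.012,0.3],[0,0,0]],
    [1,[0.4,0.012,0.38],[0,0,0]],
    [1,[0.4,0.012,0.46],[0,0,0]],
    [1,[0.4,0.012,0.46],[0,0,0]],
  ],
)

```text
t: 11.78
tool_pos: [0.6261, -0.0028, 0.326]
tool_rot: [2.984, 0.068, -0.93]
contact_force: [-0.9, -0.3, 1.3]
opening: 0.0002
grip_force: 0.0
```

```bash
python3 cap.py; python3 -c "
from h import *
snap('s_after','side');snap('w_after')
for i in(.003,.004,.005): print(fit('w_after',(.623,0),2.7,.11,.056,.044,inner=i))
im,K,E=load('s_after')
print(fit('s_after',(.623,0),2.7,.11,.056,.044))
im,K,E=load('w_after');print(proj([.6236,0,.044],K,E))"
```

```text
11.7833 [ 0.62612893 -0.00281961  0.32601332] cap [ 0.46876701 -0.00779341  0.145     ] along 0.23857166618976264 lateral [ 0.02067028 -0.00137678 -0.01441315] axis [0.57295842 0.02661916 0.81915204] [-0.56760576 -0.02715077 -0.82285268] F [-0.94508008 -0.31063526  1.34639523] 0.00022375251917730108
to cap, scaled [-0.3934048  -0.01243449 -0.4525333 ] per -10mm [-0.01432396 -0.00066548 -0.0204788 ]
11.83 [ 0.6263 -0.0028  0.3269] [ 2.9853  0.0682 -0.9266]
11.88 [ 0.6251 -0.0028  0.3243] [ 2.9844  0.0684 -0.9306]
(array([ 6.23104480e-01, -9.66812324e-04,  2.52991817e+00]), np.float64(-153.314453125))
(array([ 6.22870710e-01, -9.70982719e-04,  3.11765163e+00]), np.float64(-155.91612243652344))
(array([ 6.23010203e-01, -7.90611352e-04,  2.50637016e+00]), np.float64(-151.12570190429688))
(array([0.61894214, 0.01199135, 4.60113445]), np.float64(-133.442626953125))
[[258.14184788  -1.9406535 ]]
```

>>> jog_arm(
  deltas=[
    [-1,[-0.55,-0.713,0],[0.009,-0.194,0]],
    [-1,[-0.55,-0.713,0],[0.009,-0.194,0]],
    [-1,[-0.55,-0.713,0],[0.009,-0.194,0]],
    [-1,[-0.55,-0.713,0],[0.009,-0.194,0]],
    [-1,[-0.55,-0.713,0],[0.009,-0.194,0]],
    [-1,[-0.55,-0.713,0],[0.009,-0.194,0]],
    [-1,[-0.55,-0.713,0],[0.009,-0.194,0]],
    [-1,[-0.55,-0.713,0],[0.009,-0.194,0]],
    [-1,[-0.55,-0.713,0],[0.009,-0.194,0]],
    [-1,[-0.55,-0.713,0],[0.009,-0.194,0]],
  ],
)

```text
t: 12.72
tool_pos: [0.3995, -0.2901, 0.3184]
tool_rot: [-3.139, -0.062, 0.006]
contact_force: [0.2, 0.4, -0.4]
opening: 0.0853
grip_force: 0.0
```

>>> jog_arm(
  deltas=[
    [-1,[0,0,-0.25],[0,0,-0.19]],
    [-1,[0,0,-0.25],[0,0,-0.19]],
    [-1,[0,0,-0.25],[0,0,-0.19]],
    [-1,[0,0,-0.25],[0,0,-0.19]],
    [-1,[0,0,-0.25],[0,0,-0.19]],
    [-1,[0,0,-0.25],[0,0,-0.19]],
    [-1,[0,0,-0.25],[0,0,-0.19]],
    [-1,[0,0,-0.25],[0,0,-0.19]],
  ],
)

```text
t: 13.38
tool_pos: [0.4032, -0.2872, 0.2207]
tool_rot: [-3.024, 0.85, 0.002]
contact_force: [-0.3, 0.6, -0.7]
opening: 0.0857
grip_force: 0.0
```

```bash
cat > now.py <<'E'
from h import *
c=ctrl.get_obs();M=R.from_rotvec(c['tool_rot']).as_matrix();print(c['t'],c['tool_pos'],np.degrees(np.arctan2(M[1,0],M[0,0])),M[2,:2],c['contact_force'],c['opening'])
E
python3 now.py; python3 -c "
from h import *
snap('w_sole2')
for b in(1,2):
 for i in(.003,.004,.005): print(fit('w_sole2',(.405,-.287),-32,.11,.056,.012,inner=i,blur=b))"
```

```text
13.3833 [ 0.40318882 -0.28718974  0.22070112] -31.41662310541279 [-0.0011722  -0.00037569] [-0.29857111  0.61728535 -0.68502635] 0.08567284086030505
13.43 [ 0.4033 -0.2874  0.2211] [-3.0237e+00  8.5130e-01  7.0000e-04]
(array([  0.40324584,  -0.2851304 , -31.37664028]), np.float32(-53.160545))
(array([  0.40206501,  -0.28509804, -30.1882705 ]), np.float64(-54.28386688232422))
(array([  0.40232798,  -0.28298499, -26.89090994]), np.float64(-60.796241760253906))
(array([  0.40328574,  -0.28553783, -30.19975398]), np.float64(-43.947105407714844))
(array([  0.4029472 ,  -0.28533918, -27.75279054]), np.float32(-49.87474))
(array([  0.40277944,  -0.28411512, -26.17911672]), np.float64(-55.969879150390625))
```

View pics/w_sole2.png

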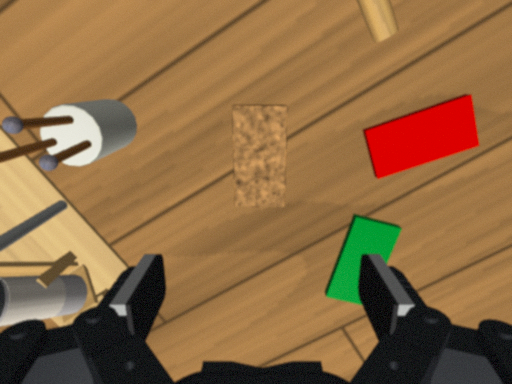

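The sole is upright in the view with corners near (232,105), (288,105), (286,207) and (234,207). Green is at (363,258). That was my tenth picture, so the rest goes by numbers only.

```bash
python3 -c "
from h import *
im,K,E=load('w_sole2')
p=unproj([(232.5,105),(288,105),(286,207),(234,207)],K,E,.012);print(rect(p))
o=ctrl.get_obs();M=R.from_rotvec(o['tool_rot']).as_matrix()
g=unproj([(356,215),(400,226),(363,303),(326,295)],K,E,.012)
loc=lambda q:(np.c_[q,np.full(len(q),.012)]-o['tool_pos'])@M
print('sole in tool',loc(p)[:,:2].round(4).tolist());print('green',loc(g)[:,:2].round(3).tolist())
"
```

```text
(array([ 0.4047971, -0.2861966], dtype=float32), np.float32(-31.43338), [np.float32(0.05785915), np.float32(0.11022754)])
sole in tool [[0.0558, -0.0294], [0.0558, 0.0267], [-0.0544, 0.0272], [-0.0544, -0.0307]]
green [[-0.064, 0.106], [-0.077, 0.157], [-0.181, 0.125], [-0.169, 0.079]]
```

>>> jog_arm(
  squeeze=30,
  deltas=[
    [-1,[0.002,0.003,-0.1],[0,0,0]],
    [-1,[0.002,0.003,-0.2],[0,0,0]],
    [-1,[0.002,0.003,-0.3],[0,0,0]],
    [-1,[0.002,0.003,-0.4],[0,0,0]],
    [-1,[0.002,0.003,-0.48],[0,0,0]],
    [-1,[0.002,0.003,-0.52],[0,0,0]],
    [-1,[0.002,0.003,-0.54],[0,0,0]],
    [-1,[0.002,0.003,-0.54],[0,0,0]],
    [-1,[0.002,0.003,-0.54],[0,0,0]],
    [-1,[0.002,0.003,-0.54],[0,0,0]],
  ],
)

```text
t: 14.27
tool_pos: [0.4056, -0.2879, 0.0076]
tool_rot: [3.022, -0.853, 0.005]
contact_force: [-0.1, -1.0, 0.4]
opening: 0.0855
grip_force: 0.0
```

```bash
python3 now.py
```

```text
14.2667 [ 0.4056091  -0.28791748  0.00764133] -31.53890255938419 [0.00370831 0.00079791] [-0.06480518 -0.99823543  0.38104948] 0.08551299287866619
```

>>> jog_arm(
  deltas=[
    [-1,[0,0.003,-0.015],[0,0,0]],
    [-1,[0,0.003,-0.015],[0,0,0]],
    [-1,[0,0.003,-0.015],[0,0,0]],
    [1,[0,0.003,-0.015],[0,0,0]],
    [1,[0,0.003,-0.015],[0,0,0]],
    [1,[0,0.003,-0.015],[0,0,0]],
    [1,[0,0.003,-0.015],[0,0,0]],
    [1,[0,0.003,-0.015],[0,0,0]],
    [1,[0,0.003,-0.015],[0,0,0]],
    [1,[0,0.003,-0.015],[0,0,0]],
  ],
)

```text
t: 15.1
tool_pos: [0.4046, -0.2858, 0.0]
tool_rot: [3.023, -0.854, 0.001]
contact_force: [-0.3, -0.8, 3.3]
opening: 0.0552
grip_force: 32.2
```

```bash
python3 now.py
```

```text
15.1 [ 4.04579798e-01 -2.85812482e-01  2.45874227e-05] -31.55837077519409 [0.00085749 0.00022871] [-0.28404755 -0.80001828  3.27260364] 0.05520490110637263
```

>>> jog_arm(
  deltas=[
    [1,[0,0,0.05],[0,0,0]],
    [1,[0,0,0.15],[0,0,0]],
    [1,[0,0,0.25],[0,0,0]],
    [1,[0,0,0.35],[0,0,0]],
    [1,[0,0,0.45],[0,0,0]],
    [1,[0,0,0.55],[0,0,0]],
    [1,[0,0,0.62],[0,0,0]],
    [1,[0,0,0.62],[0,0,0]],
    [1,[0,0,0.62],[0,0,0]],
    [1,[0,0,0.62],[0,0,0]],
  ],
)

```text
t: 15.93
tool_pos: [0.4038, -0.285, 0.2462]
tool_rot: [-3.022, 0.854, 0.003]
contact_force: [-0.6, -0.3, -0.1]
opening: 0.0546
grip_force: 32.2
```

```bash
python3 now.py; python3 - <<'E'
from h import *
snap('w_soleheld')
c=ctrl.get_calibration("wrist");o=ctrl.get_obs()
im,K,E=load('w_soleheld')
# tool frame image of held plane: z_tool=-0.012 ; rows along tool x
M=R.from_rotvec(o['tool_rot']).as_matrix();p=o['tool_pos']
def rec(n,zt,p,M):
    im,K,E=load(n);s=.0005
    X,Y=np.meshgrid(np.arange(.08,-.08,-s),np.arange(-.045,.045,s),indexing='ij')
    W=np.c_[X.ravel(),Y.ravel(),np.full(X.size,zt)]@M.T+p
    u=proj(W,K,E).astype(np.float32).reshape(*X.shape,2)
    return cv2.remap(im,u[...,0],u[...,1],cv2.INTER_LINEAR).astype(float)
r=rec('w_soleheld',-.012,p,M);cv2.imwrite('pics/rec.png',r)
def prof(r,ax):
    return r
# mean of central columns (|y|<15mm) along x
l=r[:,60:120].mean(1);g=np.abs(np.gradient(cv2.GaussianBlur(l,(1,9),0),axis=0)).sum(1)
for i in np.argsort(-g)[:14]: print('x',round(.08-.0005*i,4),g[i].round(2))
# side edges near far end (x 0.03..0.05)
l=r[60:100].mean(0);g=np.abs(np.gradient(cv2.GaussianBlur(l,(1,9),0),axis=0)).sum(1)
for i in np.argsort(-g)[:10]: print('y',round(-.045+.0005*i,4),g[i].round(2))
# block-held reference: same with its pose
r=rec('w_held',-.027,np.array([.405,.2767,.2452]),R.from_rotvec([-3.0731,-.6501,-.0026]).as_matrix())
l=r[:,60:120].mean(1);g=np.abs(np.gradient(cv2.GaussianBlur(l,(1,9),0),axis=0)).sum(1)
for i in np.argsort(-g)[:14]: print('bx',round(.08-.0005*i,4),g[i].round(2))
E
```

```text
15.9333 [ 0.40377568 -0.28499138  0.24615141] -31.55874200283647 [-0.00206722 -0.00049604] [-0.60328234 -0.31146298 -0.09831672] 0.054557279616448455
15.98 [ 0.4035 -0.2847  0.2453] [-3.0214  0.8539  0.0052]
x -0.052 36.44
x -0.0525 35.78
x -0.0515 34.72
x 0.0555 33.55
x -0.053 32.89
x -0.051 30.77
x 0.058 29.81
x 0.056 29.72
x -0.0535 28.06
x 0.055 27.33
x 0.0585 25.45
x -0.0505 25.13
x 0.0575 23.23
x -0.054 21.91
y -0.0265 10.77
y 0.027 10.71
y -0.027 10.33
y 0.0275 10.29
y 0.043 9.89
y 0.0425 9.03
y -0.026 8.97
y 0.0435 8.55
y 0.0265 8.01
y 0.0105 7.19
bx 0.055 47.2
bx 0.0555 46.08
bx -0.038 43.58
bx -0.0375 43.08
bx -0.0385 41.41
bx -0.037 39.61
bx 0.0545 38.31
bx -0.039 36.81
bx 0.056 35.41
bx -0.0365 33.18
bx -0.0395 30.13
bx 0.061 26.12
bx 0.0605 24.79
bx -0.036 24.72[ WARN:0@0.500] global loadsave.cpp:1063 imwrite_ Unsupported depth image for selected encoder is fallbacked to CV_8U.
```

>>> jog_arm(
  deltas=[
    [1,[0.4,0.25,0],[0,0,0.19]],
    [1,[0.4,0.25,0],[0,0,0.19]],
    [1,[0.4,0.25,0],[0,0,0.19]],
    [1,[0.4,0.25,0],[0,0,0.19]],
    [1,[0.549,0.4,0],[0,0,0.19]],
    [1,[0.549,0.5,0],[0,0,0.19]],
    [1,[0.549,0.6,0],[0,0,0.19]],
    [1,[0.549,0.71,0],[0,0,0.19]],
    [1,[0.549,0.71,-0.05],[0,0,0.19]],
    [1,[0.549,0.71,-0.15],[0,0,0.19]],
    [1,[0.549,0.71,-0.25],[0,0,0.19]],
    [1,[0.549,0.71,-0.35],[0,0,0.19]],
  ],
)

```text
t: 16.98
tool_pos: [0.6227, 0.0004, 0.1053]
tool_rot: [-3.14, -0.076, 0.003]
contact_force: [0.5, -0.0, -1.5]
opening: 0.055
grip_force: 32.2
```

>>> jog_arm(
  deltas=[
    [1,[0,0,-0.05],[0,0,0]],
    [1,[0,0,-0.05],[0,0,0]],
    [1,[0,0,-0.05],[0,0,0]],
    [1,[0,0,-0.05],[0,0,0]],
    [1,[0,0,-0.05],[0,0,0]],
    [1,[0,0,-0.05],[0,0,0]],
  ],
)

```text
t: 17.48
tool_pos: [0.6256, -0.0019, 0.0917]
tool_rot: [3.14, 0.072, 0.007]
contact_force: [0.2, -0.5, -0.5]
opening: 0.055
grip_force: 32.2
```

```bash
python3 now.py
```

```text
17.4833 [ 0.62560632 -0.00186383  0.09168328] 2.6255448234812633 [0.00451613 0.00073772] [ 0.15959029 -0.52897469 -0.51171658] 0.05499464511905485
```

>>> jog_arm(
  deltas=[
    [1,[-0.005,0.003,-0.04],[0,0,0]],
    [1,[-0.005,0.003,-0.07],[0,0,0]],
    [1,[-0.005,0.003,-0.09],[0,0,0]],
    [1,[-0.005,0.003,-0.1],[0,0,0]],
    [1,[-0.005,0.003,-0.1],[0,0,0]],
    [1,[-0.005,0.003,-0.1],[0,0,0]],
    [1,[-0.005,0.003,-0.1],[0,0,0]],
  ],
)

```text
t: 18.07
tool_pos: [0.6224, -0.0004, 0.0495]
tool_rot: [3.141, 0.072, 0.002]
contact_force: [0.1, -0.2, -0.2]
opening: 0.055
grip_force: 32.2
```

>>> jog_arm(
  deltas=[
    [1,[0,0,0],[0,0,0]],
    [1,[0,0,0],[0,0,0]],
  ],
)

```text
t: 18.23
tool_pos: [0.6224, -0.0003, 0.0496]
tool_rot: [3.141, 0.072, 0.002]
contact_force: [-0.3, 0.9, 0.1]
opening: 0.0553
grip_force: 32.2
```

```bash
python3 now.py
```

```text
18.2333 [ 6.22393872e-01 -3.47871757e-04  4.95687387e-02] 2.6416540781832487 [0.00120144 0.00019882] [-0.30312666  0.90683475  0.12411642] 0.05526628830439193
```

>>> jog_arm(
  deltas=[
    [1,[0.002,-0.001,-0.006],[0,0,0]],
    [1,[0.002,-0.001,-0.01],[0,0,0]],
    [1,[0.002,-0.001,-0.01],[0,0,0]],
    [1,[0.002,-0.001,-0.01],[0,0,0]],
  ],
)

```text
t: 18.57
tool_pos: [0.6225, -0.0007, 0.0445]
tool_rot: [-3.141, -0.072, 0.001]
contact_force: [1.0, -0.0, -0.6]
opening: 0.0552
grip_force: 32.2
```

>>> jog_arm(
  deltas=[
    [1,[0,0,-0.003],[0,0,0]],
    [1,[0,0,-0.003],[0,0,0]],
    [1,[0,0,-0.003],[0,0,0]],
  ],
)

```text
t: 18.82
tool_pos: [0.6229, -0.0007, 0.0441]
tool_rot: [3.141, 0.072, 0.001]
contact_force: [-0.6, 0.2, 1.7]
opening: 0.0549
grip_force: 32.5
```

>>> jog_arm(
  deltas=[
    [-1,[0,0,-0.001],[0,0,0]],
    [-1,[0,0,-0.001],[0,0,0]],
    [-1,[0,0,0],[0,0,0]],
    [-1,[0,0,0],[0,0,0]],
    [-1,[0,0,0.08],[0,0,0]],
    [-1,[0,0,0.18],[0,0,0]],
    [-1,[0,0,0.28],[0,0,0]],
    [-1,[0,0,0.38],[0,0,0]],
    [-1,[0,0,0.48],[0,0,0]],
    [-1,[0,0,0.48],[0,0,0]],
    [-1,[0,0,0.48],[0,0,0]],
    [-1,[0,0,0.48],[0,0,0]],
  ],
)

```text
t: 19.82
tool_pos: [0.6225, -0.0007, 0.2353]
tool_rot: [-3.141, -0.072, 0.0]
contact_force: [-0.7, -0.2, -0.4]
opening: 0.0853
grip_force: 0.0
```

```bash
python3 now.py; python3 - <<'E'
from h import *
snap('w_end')
for i in(.003,.004,.005): print(fit('w_end',(.623,0),2.7,.11,.056,.056,inner=i))
c=ctrl.get_obs()
im,K,E=load('w_end');s=.0005
# rectified lightness profiles at z=.056 in the station frame, about block estimate
a=np.radians(2.66)
def edges(n,z):
    im,K,E=load(n)
    X,Y=np.meshgrid(np.arange(.085,-.085,-s),np.arange(-.05,.05,s),indexing='ij')
    W=np.c_[.6236+X.ravel()*np.cos(a)-Y.ravel()*np.sin(a),-.0007+X.ravel()*np.sin(a)+Y.ravel()*np.cos(a),np.full(X.size,z)]
    u=proj(W,K,E).astype(np.float32).reshape(*X.shape,2);r=cv2.remap(im,u[...,0],u[...,1],cv2.INTER_LINEAR).astype(float)
    def pk(l,f):
        g=np.abs(np.gradient(cv2.GaussianBlur(l,(1,5),0),axis=0)).sum(1)
        k=[i for i in range(1,len(g)-1) if g[i]>g[i-1] and g[i]>=g[i+1]];k=sorted(k,key=lambda i:-g[i])[:7]
        return [(round(f(i)*1000,1),round(g[i],1)) for i in sorted(k)]
    print(n,'x',pk(r[:,60:140].mean(1),lambda i:.085-s*i))
    for lo,hi in((90,150),(190,250)): print('  y',pk(r[lo:hi].mean(0),lambda i:-.05+s*i))
edges('w_placed',.044);edges('w_end',.056)
E
```

```text
19.8167 [ 0.62245849 -0.00066576  0.23530046] 2.6413337677135607 [-2.29889600e-04 -2.92307465e-05] [-0.67135793 -0.15975829 -0.4147651 ] 0.08526832886736382
19.87 [ 6.218e-01 -6.000e-04  2.338e-01] [-3.1404 -0.0724  0.0044]
(array([ 6.24821335e-01, -5.48162094e-04,  2.42045685e+00]), np.float64(-361.53887939453125))
(array([ 6.24913128e-01, -4.56830544e-04,  2.74887023e+00]), np.float64(-359.96795654296875))
(array([ 0.62611442, -0.00746053,  5.15630453]), np.float64(-334.11651611328125))
w_placed x [(75.5, np.float64(38.5)), (68.0, np.float64(67.0)), (64.5, np.float64(0.8)), (61.0, np.float64(0.8)), (54.0, np.float64(44.9)), (0.0, np.float64(0.8)), (-55.0, np.float64(13.2))]
  y [(-35.5, np.float64(69.7)), (-28.0, np.float64(59.6)), (-12.5, np.float64(5.9)), (4.5, np.float64(9.2)), (28.5, np.float64(60.3)), (36.0, np.float64(66.6)), (47.0, np.float64(5.6))]
  y [(-35.5, np.float64(65.7)), (-28.0, np.float64(58.5)), (-23.0, np.float64(4.1)), (-13.0, np.float64(4.7)), (6.5, np.float64(3.6)), (28.0, np.float64(57.1)), (36.0, np.float64(63.6))]
w_end x [(75.5, np.float64(39.8)), (68.5, np.float64(71.1)), (55.0, np.float64(35.9)), (8.5, np.float64(5.0)), (-0.5, np.float64(5.5)), (-5.5, np.float64(3.7)), (-54.0, np.float64(23.6))]
  y [(-34.0, np.float64(71.7)), (-28.0, np.float64(48.1)), (-21.0, np.float64(6.9)), (1.5, np.float64(6.0)), (28.0, np.float64(47.0)), (34.5, np.float64(69.9)), (45.0, np.float64(5.0))]
  y [(-34.0, np.float64(68.2)), (-27.5, np.float64(42.2)), (-10.5, np.float64(5.7)), (0.0, np.float64(6.2)), (5.0, np.float64(7.7)), (28.0, np.float64(40.6)), (34.5, np.float64(66.2))]
```

```bash
python3 -c "
from station import ctrl
print(ctrl.finish_job())"
```

```text
the job is handed in; nothing more can be done
None
```

The job is handed in at about 20 s, with no verdict returned: the block measured within about 1 mm of the pad's centre when placed, the cap was pressed until the force (about 12 N) showed it bottomed and then released, and the sole lies flush within about 1 mm by the last wrist image. I did not re-measure that the cap came back up or that the bystanders are unmoved.

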